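Hoop punches back on the punch board by size

TASK

Put the four steel hoop punches away on the oak punch board: one standing upright in the middle of each leather pad, hoop down, in order of size, with the smallest on the pad next to the brass knob and the biggest at the other end. Set each down gently, not dropped or slammed onto its pad, and leave the glue jar standing where it is.

Things in the scene. Friction and masses are not known exactly. Their poses are not given: they have to be found in the camera images.
- punch_a_c (a point): the smallest hoop punch: plain steel, round, 84 mm high, standing upright on the bench. Its hoop (the cutting end, at the bottom) is 26 mm across and 22 mm high; a shoulder narrows to a round stem 18 mm across, from 38 mm above the underside to the top. The punches differ only in hoop width (26, 38, 50, 62 mm). This point is on its axis, 42 mm above the underside; z points up the stem.
- punch_b_c (a point): the second smallest hoop punch: plain steel, round, 84 mm high, standing upright on the bench. Its hoop (the cutting end, at the bottom) is 38 mm across and 22 mm high; a shoulder narrows to a round stem 18 mm across, from 38 mm above the underside to the top. The punches differ only in hoop width (26, 38, 50, 62 mm). This point is on its axis, 42 mm above the underside; z points up the stem.
- punch_c_c (a point): the second biggest hoop punch: plain steel, round, 84 mm high, standing upright on the bench. Its hoop (the cutting end, at the bottom) is 50 mm across and 22 mm high; a shoulder narrows to a round stem 18 mm across, from 38 mm above the underside to the top. The punches differ only in hoop width (26, 38, 50, 62 mm). This point is on its axis, 42 mm above the underside; z points up the stem.
- punch_d_c (a point): the biggest hoop punch: plain steel, round, 84 mm high, standing upright on the bench. Its hoop (the cutting end, at the bottom) is 62 mm across and 22 mm high; a shoulder narrows to a round stem 18 mm across, from 38 mm above the underside to the top. The punches differ only in hoop width (26, 38, 50, 62 mm). This point is on its axis, 42 mm above the underside; z points up the stem.
- pad_1: brown round leather pad, 66 mm across and 3 mm thick, one of four equal ones 74 mm apart in a straight row on the oak board (fixed, 90 x 380 x 18 mm); an end pad; pads 1 to 4 run from the robot's right to its left. Origin: centre of its underside, on the board's top face, 18 mm above the bench; the pad's top is 21 mm above the bench. y points along the row from pad 1 to pad 4.
- pad_2: brown round leather pad, 66 mm across and 3 mm thick, one of four equal ones 74 mm apart in a straight row on the oak board (fixed, 90 x 380 x 18 mm); an inner pad; pads 1 to 4 run from the robot's right to its left. Origin: centre of its underside, on the board's top face, 18 mm above the bench; the pad's top is 21 mm above the bench. y points along the row from pad 1 to pad 4.
- pad_3: brown round leather pad, 66 mm across and 3 mm thick, one of four equal ones 74 mm apart in a straight row on the oak board (fixed, 90 x 380 x 18 mm); an inner pad; pads 1 to 4 run from the robot's right to its left. Origin: centre of its underside, on the board's top face, 18 mm above the bench; the pad's top is 21 mm above the bench. y points along the row from pad 1 to pad 4.
- pad_4: brown round leather pad, 66 mm across and 3 mm thick, one of four equal ones 74 mm apart in a straight row on the oak board (fixed, 90 x 380 x 18 mm); an end pad; pads 1 to 4 run from the robot's right to its left. Origin: centre of its underside, on the board's top face, 18 mm above the bench; the pad's top is 21 mm above the bench. y points along the row from pad 1 to pad 4.
- knob: round brass knob, 26 mm across and 35 mm high, fixed on the board at one end of the row of pads, 59 mm beyond the centre of the end pad; the other end carries a low, flat, dark wooden block (30 x 24 x 12 mm high) instead. Which end has the knob changes from start to start. Origin: centre of its underside, on the board's top face.
- jar_c (a point): glue jar with a black lid, loose, 54 mm across and 70 mm high, standing upright on the bench among the punches. Not to be disturbed. This point is its centre, 35 mm above its underside.
Mind the look-alikes: they are no part of the job. What is shaped like the part that bears punch_a_c but orange or red is not meant.

How it is judged:
By the outcome, as a careful person would: the job done as asked, in the order asked, and still so for the second after the job is handed in, with the robot touching nothing.
It also fails if it takes over 91 s, if anything falls off the work surface, if the arm or the gripper's body presses on something with over 40 N, if the wrist force passes 120 N, or if a joint passes its speed limit or range.

ROBOT

A 6-joint arm with a two-finger parallel gripper is mounted at the origin on the work surface. World frame = base frame: x ahead of the robot, y to its left, z up, the work surface at z = 0. Lengths are in mm, angles in degrees, forces in N, time in s.
With the tool pointing down it reaches from about 425 to 950 mm from the base axis. Payload 14.7 kg.
Tool frame: the origin (TCP) lies at the very end of the fingers, on their centre line; the grasp point (between the pads) lies bot.pinch_z behind it (bot.pinch_z is the distance from the TCP to the grasp point, in mm); z points along the fingers, y is the direction in which the jaws open and shut (so a half turn about z gives the same grasp; the last joint's range is limited). The gripper opens to 85 mm and grips with 20 to 120 N. Pads are 22 mm wide; open, the fingers measure 114 mm over their backs; the gripper's body (76 mm by 85 mm) begins 54 mm behind the grasp point. The pads swing forward as they close: fully open they stand 13 mm farther back than shut.
Start: joints at [-74.347, 27.513, 91.461, -0, 61.026, -2.67], TCP at [204.361, -617.032, 197.197] pointing down, gripper open.
Joint ranges: [-157.49, 157.49], [-46.99, 117.5], [13.45, 153.17], [-89.5, 269.5], [5.16, 153.95], [-167.48, 167.48]. Speed limits (degrees/s): [108.29, 108.29, 136.94, 172.46, 172.46, 172.46].

INTERFACE

Orientations are given as [roll, pitch, yaw] about the fixed x, y, z axes, in that order (R = Rz(yaw) Ry(pitch) Rx(roll)).
In Python, from bench import bot, vision gives the robot as it stands.
- The arm moves only by the tool move_arm, never from a script. Its argument "plan" is a list of rows, each a list of 6 numbers: the shift along the tool's x, y, z in mm, then the turn, a rotation vector about the tool's x, y, z in rad. A call has 1 to 5 rows; each row shifts and turns the commanded pose from where the row before left it, along the tool's axes as they then stand; what a row does not reach is not made up. A row lasts 1/12 s, in which the tool goes at most 41.7 mm and 7.16 degrees, less where a joint would pass 70% of its speed; a pose out of reach is approached as far as the arm can. A call with a gripper value outside its range is refused whole. "claw" is the finger opening in mm, from 0 to 85.4, set as the call begins (left out, the last holds). The fingers move at their own pace and stop on an object; "newtons" is the grip in N (left out, the last holds). Time passes only in rows, so rows that do not move let the fingers close. It gives the time, the measured TCP pose, the force and the opening at its end, in the units of the state.
- bot.sense(): the state, without advancing time (a new reading comes with each control period).
- vision.camera(name): name is "scene" or "top" or "wrist"; returns (picture, depth): 420x560x3 uint8, red, green, blue; 420x560 float32, mm along the optical axis (not along the pixel's ray), 0 where there is no reading.
- vision.camera_info(name): a dict with "vertical_fov" (degrees; the focal length in pixels is half the picture's height over the tangent of half this angle, whatever the lens; pixels are square), "cx", "cy" (the principal point, pixels), "R" (3x3) and "t" (3): a world point X has camera coordinates R X + t; the wrist camera has in their place "hand_eye" (4x4, takes a point from camera to tool coordinates, whose origin is the TCP and whose axes are the flange's). Camera axes: x right, y down, z forward; pixel columns grow to the right and rows downward; lengths in mm; the calibration is good to about 2 mm. A picture is of the moment at which its call begins: read the wrist's pose just before it. camera_info takes no time and is no camera call.
- bot.sign_off(): hands the job in, once; it reports no verdict.
Trained networks look in the newest picture that a camera, given by its name, has taken for a name from the list of things; names that differ only in an ending like _2 or _b are one class to them, and where a whole thing is asked for, a point or a joint stands for the part that bears it (a point fixed in the world has none). Each returns a list of dicts, best first, with "score" (0 to 1); they miss things now and then, are a little off and sometimes report something else, mostly with a low value. They report only what shows in the picture. A call takes as long as a camera call. They do not tell look-alikes from the thing itself.
- vision.recognise(camera, name): "xy" ([column, row] in pixels, amid what is visible of it).
- vision.cut_out(camera, name): "region" (420x560 bool, what is visible of it) and "xy" ([column, row] in pixels, amid what is visible of it).
The state is a dict: "time": time; "joint_positions": joint angles; "dq": joint speeds; "joint_efforts": joint torques, N m; "tcp_pos": TCP position; "ee_rot": TCP orientation; "ft_force": force on the tool from outside, world axes, zero at the start; "torque": the same for the moment, N m; "opening": finger opening in mm.
Only numpy, scipy, OpenCV 4.12 (cv2) and the standard library are available. Lean on these libraries where they do the work, as an engineer would, in place of code of your own. Each camera call takes 0.05 s, during which the arm holds its last target.

## Working session

There is one attempt and no reset: what is moved stays moved. The work goes in short steps, Python scripts to look and compute and a tool call to move; the robot and the scene stay as the last step left them, time stands still between calls to the robot, and variables do not carry over. Pictures are saved under pics/ and viewed, and the job is handed in when it is done.

Besides the shell and the picture viewer there is one more tool, called after ">>>" by a JSON object that holds its "api" and its "payload", one argument or row to a line. move_arm: Moves the arm, as the interface text tells. Its arguments: {"type":"object","properties":{"plan":{"type":"array","items":{"type":"array","items":{"type":"number"}}},"claw":{"type":"number"},"newtons":{"type":"number"}},"required":["plan"]}

```bash
mkdir -p pics; ls; python3 - <<'E'
from bench import bot, vision
import cv2
print(bot.sense(), bot.pinch_z)
for n in ("scene","top"):
    p,d=vision.camera(n); cv2.imwrite(f"pics/{n}0.png",p[:,:,::-1]); 
    print(n,vision.camera_info(n))
print(vision.camera_info("wrist"))
E
```

```text
pics
{'time': 0.0, 'joint_positions': array([-7.43463377e+01,  2.75493438e+01,  9.14944449e+01, -2.20449362e-04,
        6.10266743e+01, -2.67239233e+00]), 'dq': array([ 0.01749103,  0.05916851, -0.10025695,  0.16971151,  0.00319376,
       -0.01682223]), 'joint_efforts': array([ 8.11918944e-04, -9.50645971e+01, -4.30177903e+01,  1.36576550e-04,
        1.23382505e-02,  8.83999928e-05]), 'tcp_pos': array([ 204.24282724, -616.58803316,  196.57369542]), 'ee_rot': array([-1.79929605e+02, -3.09282847e-03,  1.83261596e+01]), 'ft_force': array([ 0.57750701, -0.49662207, -0.16171501]), 'torque': array([-0.01813057,  0.03637185,  0.01959268]), 'opening': 85.79480439777609} 18.700000000000003
scene {'vertical_fov': 51.31133683199251, 'cx': 274.7518604869367, 'cy': 209.6054898943356, 'R': array([[-0.12054586,  0.99259068,  0.01524603],
       [ 0.69246471,  0.09508158, -0.7151588 ],
       [-0.71130958, -0.0756521 , -0.69879571]]), 't': array([  44.08153184, -300.66648291, 1232.64574508])}
top {'vertical_fov': 45.8939569179019, 'cx': 284.6741961662295, 'cy': 204.88985299201784, 'R': array([[-0.01673981, -0.99931028, -0.03314722],
       [-0.99952753,  0.01757974, -0.02521238],
       [ 0.02577771,  0.03270951, -0.99913242]]), 't': array([  33.7871871 ,  506.99577154, 1004.53617461])}
{'vertical_fov': 64.00871641161544, 'cx': 278.26354529702206, 'cy': 212.6859902197068, 'hand_eye': array([[-7.39183048e-04, -9.61291621e-01, -2.75531981e-01,
         6.96001125e+01],
       [ 9.99999364e-01, -9.45215113e-04,  6.14973221e-04,
        -2.06650015e-01],
       [-8.51605597e-04, -2.75531351e-01,  9.61291709e-01,
        -1.76845188e+02],
       [ 0.00000000e+00,  0.00000000e+00,  0.00000000e+00,
         1.00000000e+00]])}
```

View pics/scene0.png

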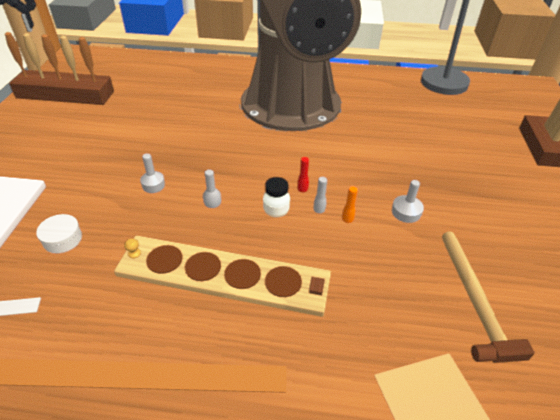

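View pics/top0.png

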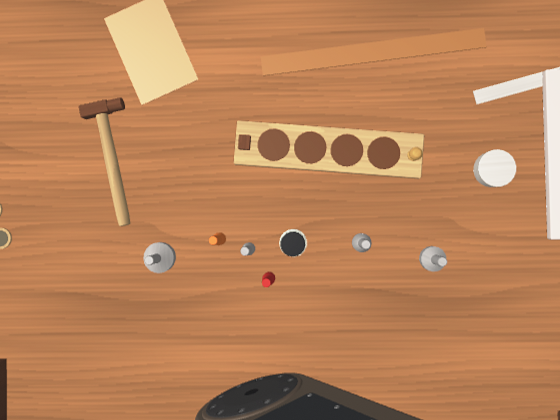

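The knob is at pad 1's end (the robot's right), so the smallest punch goes on pad 1 and the biggest on pad 4. Next I'll measure positions.

```bash
cat > h.py <<'E'
from bench import bot, vision
import numpy as np, cv2
from scipy.spatial.transform import Rotation as Ro
def cam(n):
    ci=vision.camera_info(n); f=210/np.tan(np.radians(ci['vertical_fov']/2)); 
    if n=='wrist':
        s=bot.sense(); T=np.eye(4); T[:3,:3]=Ro.from_euler('xyz',s['ee_rot'],degrees=True).as_matrix(); T[:3,3]=s['tcp_pos']
        M=T@ci['hand_eye']; R=M[:3,:3]; o=M[:3,3]
    else: R=ci['R'].T; o=-R@ci['t']
    return f,ci['cx'],ci['cy'],R,o
def ray_z(c,xy,z):
    f,cx,cy,R,o=c; d=R@np.array([(xy[0]-cx)/f,(xy[1]-cy)/f,1]); return o+d*(z-o[2])/d[2]
def cloud(c,d):
    f,cx,cy,R,o=c; v,u=np.mgrid[:d.shape[0],:d.shape[1]]
    P=np.stack([(u-cx)/f*d,(v-cy)/f*d,d],-1); W=P@R.T+o; W[d<=0]=np.nan; return W
def proj(c,X):
    f,cx,cy,R,o=c; p=R.T@(np.array(X)-o); return np.array([cx+f*p[0]/p[2],cy+f*p[1]/p[2]])
def circ(P):
    from scipy.optimize import least_squares
    m=np.median(P,0); r=least_squares(lambda q:np.hypot(P[:,0]-q[0],P[:,1]-q[1])-q[2],[*m,20],loss='soft_l1'); return r.x
E
python3 - <<'E'
from h import *
for n in ("top","scene"):
    c=cam(n); p,d=vision.camera(n); W=cloud(c,d)
    for name in ("punch_a_c","pad_1","knob","jar_c"):
        for q in vision.cut_out(n,name):
            r=q['region']; w=W[r]; w=w[~np.isnan(w[:,0])]
            print(n,name,round(q['score'],2),np.round(q['xy']),r.sum(),'col',p[r].mean(0).round(),'mean',np.nanmean(w,0).round(1) if len(w) else None,'z',np.percentile(w[:,2],[5,50,95]).round(1) if len(w) else None)
            if name=='punch_a_c' and len(w):
                # stem top
                t=w[w[:,2]>60]; 
                if len(t): print('   top pts',len(t),t.mean(0).round(1))
                b=w[(w[:,2]<30)]; print('   low',len(b),b.mean(0).round(1) if len(b) else '', np.ptp(b,axis=0).round() if len(b) else '')
E
```

```text
top punch_a_c 0.62 [267. 277.] 147 col [169.  51.  49.] mean [364.4  58.5  57.6] z [22.5 63.3 85. ]
   top pts 74 [362.2  59.6  80.5]
   low 27 [367.8  57.   24.3] [18. 24. 16.]
top punch_a_c 0.5 [249. 248.] 159 col [151. 144. 139.] mean [423.   96.7  54.1] z [ 2.7 58.3 85.4]
   top pts 77 [421.6  99.3  81.3]
   low 39 [424.1  92.5  16.3] [24. 23. 32.]
top punch_a_c 0.49 [415. 150.] 148 col [205. 161.  93.] mean [ 602.3 -230.5   44.7] z [20.  48.9 52.8]
   low 23 [ 601. -226.   21.] [20. 11.  8.]
top punch_a_c 0.46 [217. 238.] 169 col [181. 107.  56.] mean [443.1 156.1  54.3] z [12.1 57.2 84.4]
   top pts 82 [442.5 158.4  80.1]
   low 42 [443.8 153.6  20. ] [25. 23. 31.]
top pad_1 0.98 [272. 145.] 822 col [140.  95.  69.] mean [630.6  45.7  19.9] z [16.9 19.9 22.9]
top pad_1 0.83 [307. 151.] 784 col [134.  89.  64.] mean [623.1 -28.3  20.1] z [17.2 20.1 23. ]
top pad_1 0.71 [346. 149.] 874 col [136.  92.  65.] mean [ 616.5 -101.4   20. ] z [16.7 20.  23.2]
top pad_1 0.6 [382. 154.] 904 col [136.  91.  64.] mean [ 608.7 -174.9   20. ] z [16.9 20.1 23.1]
top knob 0.68 [414. 154.] 182 c
[... 798 characters left out ...]
 27.]
scene pad_1 0.97 [201. 264.] 838 col [134.  77.  39.] mean [ 616.9 -101.4   21.6] z [19.9 21.6 23.3]
scene pad_1 0.9 [240. 273.] 861 col [134.  76.  39.] mean [623.7 -28.3  21.7] z [19.9 21.7 23.4]
scene pad_1 0.73 [282. 283.] 996 col [141.  84.  44.] mean [630.3  45.8  21.5] z [19.  21.7 23.5]
scene pad_1 0.67 [165. 258.] 818 col [135.  77.  39.] mean [ 609.9 -174.3   21.4] z [19.4 21.4 23.3]
scene knob 0.66 [202. 264.] 804 col [132.  74.  37.] mean [ 616.9 -100.7   21.6] z [20.  21.6 23.3]
scene knob 0.48 [132. 249.] 230 col [223. 173.  76.] mean [ 606.4 -231.1   40.2] z [21.6 46.2 53.6]
scene jar_c 0.56 [278. 198.] 943 col [144. 138. 128.] mean [443.1  10.7  46.3] z [ 5.7 47.  71.7]
```

```bash
python3 - <<'E'
from h import *
for n in ("top","scene"):
    c=cam(n); p,d=vision.camera(n); W=cloud(c,d)
    for name in ("punch_b_c","punch_c_c","punch_d_c"):
        for q in vision.cut_out(n,name):
            r=q['region']; w=W[r]; w=w[~np.isnan(w[:,0])]
            print(n,name,round(q['score'],2),np.round(q['xy']),r.sum(),'col',p[r].mean(0).round())
    # cloud clusters by height
    Z=W[...,2]
    m=((Z>12)&(W[...,0]>330)&(W[...,0]<520)&(abs(W[...,1])<330)).astype(np.uint8)
    k,l,st,ce=cv2.connectedComponentsWithStats(m)
    for i in range(1,k):
        if st[i,4]<40: continue
        w=W[l==i]; t=w[w[:,2]>78]; 
        h=w[(w[:,2]>14)&(w[:,2]<24)]
        print(n,ce[i].round(),st[i,4],'col',p[l==i].mean(0).round(),'top',t.mean(0).round(1) if len(t) else '', 'hoop', h.mean(0).round(1),np.ptp(h,axis=0).round(), circ(h[:,:2]).round(1) if len(h)>5 else '', 'n',len(t),len(h))
E
```

```text
top punch_b_c 0.66 [160. 257.] 792 col [164. 159. 155.]
top punch_b_c 0.49 [362. 242.] 300 col [162. 156. 152.]
top punch_c_c 0.57 [433. 258.] 535 col [175. 170. 165.]
top punch_d_c 0.79 [160. 258.] 806 col [165. 159. 154.]
top [293. 242.] 592 col [89. 88. 86.] top  hoop [456.3   9.8  16.7] [ 0. 26.  0.]  n 0 2
top [217. 238.] 163 col [182. 108.  56.] top [442.2 159.4  82.1] hoop [446.5 152.6  19.5] [22. 15.  8.] [441.9 161.   13. ] n 70 16
top [361. 242.] 288 col [163. 158. 154.] top [ 430.3 -127.2   82.7] hoop [ 433.  -122.7   21. ] [36. 38.  9.] [ 430.2 -127.5   17.8] n 69 49
top [159. 257.] 752 col [166. 162. 158.] top [406.7 281.9  82.5] hoop [408.1 277.4  21.5] [61. 61.  9.] [406.3 282.7  28.4] n 72 210
top [247. 249.] 147 col [151. 146. 142.] top [421.3 100.1  82.7] hoop [428.2  93.8  20.2] [20. 14.  8.] [420.9 100.6  12.9] n 68 10
top [433. 258.] 528 col [175. 171. 167.] top [ 396.  -267.9   82.9] hoop [ 399.3 -261.    21.2] [48. 48. 10.] [ 396.  -268.5   23.3] n 75 119
top [268. 279.] 157 col [170.  52.  49.] top [361.   60.2  82.8] hoop [365.5  55.7  20.6] [22. 24.  8.] [36
[... 493 characters left out ...]
16. 25. 10.] [359.1  60.2  12.5] n 48 40
scene [210. 189.] 403 col [171. 164. 159.] top [ 432.  -126.9   83.1] hoop [ 441.7 -124.    19.3] [26. 38.  9.] [ 428.6 -128.2   18.6] n 54 68
scene [276. 195.] 844 col [138. 135. 127.] top  hoop [452.4  11.5  19.2] [24. 52. 10.] [430.9   9.5  27.2] n 0 95
scene [320. 194.] 323 col [157. 149. 144.] top [422.8  99.9  83.4] hoop [429.4 100.9  19.2] [12. 23. 10.] [419.6  99.7  12.7] n 60 42
scene [408. 203.] 742 col [178. 173. 170.] top [407.7 281.1  83.6] hoop [423.6 277.2  19.9] [64. 61. 10.] [404.8 282.2  30.2] n 62 143
scene [350. 204.] 331 col [208. 106.  11.] top [443.6 159.2  83.4] hoop [449.8 158.9  19.1] [12. 25. 10.] [440.4 160.   12.6] n 62 47
```

>>> {"api": "move_arm", "payload": {
  "plan": [
    [0, 0, 0, 0, 0, 0.107],
    [0, 0, 0, 0, 0, 0.107],
    [0, 0, 0, 0, 0, 0.106]
  ],
  "claw": 50,
  "newtons": 60
}}

```text
time: 1.25
tcp_pos: [204.4, -617.0, 197.2]
ee_rot: [180.0, -0.0, -0.3]
ft_force: [-0.0, 0.7, -0.3]
opening: 51.8
```

>>> {"api": "move_arm", "payload": {
  "plan": [
    [19, -34.5, 0, 0, 0, 0],
    [19, -34.5, 0, 0, 0, 0],
    [19, -34.5, 0, 0, 0, 0],
    [19, -34.5, 0, 0, 0, 0],
    [19, -34.5, 0, 0, 0, 0]
  ]
}}

```text
time: 1.67
tcp_pos: [299.8, -443.0, 197.2]
ee_rot: [180.0, -0.0, -0.0]
ft_force: [1.1, -1.0, 0.1]
opening: 50.3
```

>>> {"api": "move_arm", "payload": {
  "plan": [
    [19, -34.5, 0, 0, 0, 0],
    [19, -34.5, 0, 0, 0, 0],
    [19, -34.5, 0, 0, 0, 0],
    [19, -34.5, 0, 0, 0, 0],
    [0, 0, 0, 0, 0, 0]
  ]
}}

```text
time: 2.08
tcp_pos: [377.4, -301.3, 197.4]
ee_rot: [-179.9, -0.0, 0.2]
ft_force: [0.0, -0.6, 0.6]
opening: 50.1
```

```bash
cat >> h.py <<'E'
def find(tag):
    s=bot.sense(); c=cam('wrist'); p,d=vision.camera('wrist'); cv2.imwrite(f'pics/{tag}.png',p[:,:,::-1]); W=cloud(c,d); Z=W[...,2]
    print('tcp',s['tcp_pos'].round(1),s['ee_rot'].round(2),s['time'])
    m=((Z>74)&(Z<95)).astype(np.uint8); k,l,st,ce=cv2.connectedComponentsWithStats(m)
    for i in range(1,k):
        if st[i,4]<60: continue
        w=W[l==i]; t=w[w[:,2]>np.percentile(w[:,2],90)-3]
        q,_=cv2.minEnclosingCircle((t[:,:2]*10).astype(np.int32))
        print(ce[i].round(),st[i,4],p[l==i].mean(0).round(),'top',np.median(t,0).round(1),np.ptp(t,axis=0).round(1),'bbox mid',((t.max(0)+t.min(0))/2).round(1))
    return c,p,d,W
E
python3 -c "
from h import *
find('w1')"
```

```text
tcp [ 377.4 -301.3  197.4] [-1.7991e+02 -2.0000e-02  1.8000e-01] 2.0833
[ 77. 137.] 452 [135. 137. 133.] top [ 429.9 -129.2   83.8] [16.7 17.9  4.2] bbox mid [ 429.8 -128.4   83.9]
[242. 177.] 338 [145. 144. 140.] top [ 395.8 -269.5   83.9] [17.  15.8  4.9] bbox mid [ 395.6 -269.5   84.3]
```

View pics/w1.png

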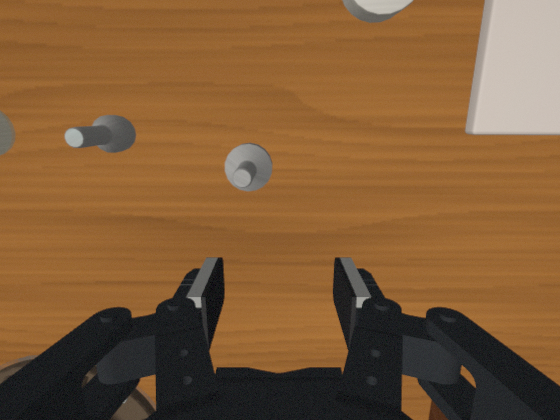

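>>> {"api": "move_arm", "payload": {
  "plan": [
    [18.6, -32.3, 0, 0, 0, 0],
    [0, 0, 35, 0, 0, 0],
    [0, 0, 0, 0, 0, 0],
    [0, 0, 0, 0, 0, 0]
  ]
}}

```text
time: 2.47
tcp_pos: [393.0, -274.1, 161.6]
ee_rot: [-179.9, 0.1, 0.0]
ft_force: [-0.2, 0.3, 1.2]
opening: 49.8
```

>>> {"api": "move_arm", "payload": {
  "plan": [
    [3, -5, 20, 0, 0, 0],
    [0, 0, 33, 0, 0, 0],
    [0, 0, 33, 0, 0, 0],
    [0, 0, 22, 0, 0, 0],
    [0, 0, 10, 0, 0, 0]
  ]
}}

```text
time: 2.88
tcp_pos: [396.0, -270.0, 42.8]
ee_rot: [-179.9, 0.1, -0.1]
ft_force: [-0.4, 0.2, 0.1]
opening: 49.4
```

>>> {"api": "move_arm", "payload": {
  "plan": [
    [0, 0, 0, 0, 0, 0],
    [0, 0, 0, 0, 0, 0]
  ]
}}

```text
time: 3.05
tcp_pos: [397.2, -270.3, 45.1]
ee_rot: [180.0, -0.0, -0.1]
ft_force: [-0.1, -0.0, 0.0]
opening: 50.0
```

```bash
python3 -c "
from h import *
find('w2')"
```

```text
tcp [ 397.2 -270.3   45.1] [ 1.7999e+02 -1.0000e-02 -6.0000e-02] 3.05
[275. 275.] 1316 [138. 136. 132.] top [ 396.2 -268.8   83.9] [17.4 17.   4.1] bbox mid [ 395.5 -269.    83.7]
[218. 275.] 377 [54. 48. 44.] top [ 405.6 -245.2   92.9] [22.2  7.1  4. ] bbox mid [ 397.3 -242.1   93. ]
[339. 274.] 376 [54. 51. 49.] top [ 405.3 -295.5   92.8] [22.1  6.9  4.1] bbox mid [ 397.3 -298.6   93. ]
[194. 272.] 69 [42. 38. 35.] top [ 403.8 -234.4   93.2] [1.4 4.9 3.4] bbox mid [ 403.9 -234.2   93.2]
[363. 271.] 66 [42. 37. 33.] top [ 403.8 -306.3   93.8] [1.  4.6 3.3] bbox mid [ 403.9 -306.5   93.3]
```

View pics/w2.png

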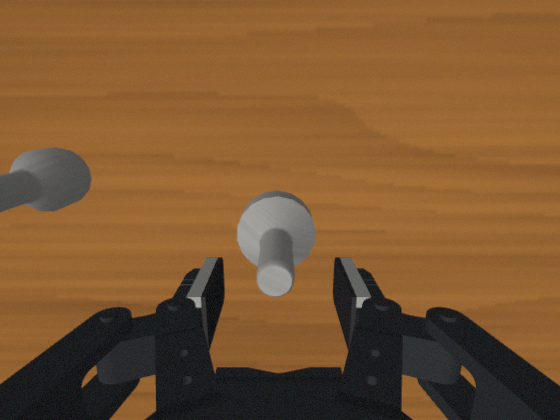

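>>> {"api": "move_arm", "payload": {
  "plan": [
    [-1.3, -1.4, 0, 0, 0, 0],
    [0, 0, 0, 0, 0, 0],
    [0, 0, 0, 0, 0, 0]
  ]
}}

```text
time: 3.35
tcp_pos: [396.2, -268.2, 45.2]
ee_rot: [179.9, -0.1, -0.0]
ft_force: [0.5, -0.4, 0.0]
opening: 49.8
```

>>> {"api": "move_arm", "payload": {
  "plan": [
    [0, 0, 0, 0, 0, 0],
    [0, 0, 0, 0, 0, 0],
    [0, 0, 0, 0, 0, 0],
    [0, 0, 0, 0, 0, 0],
    [0, 0, 0, 0, 0, 0]
  ],
  "claw": 10,
  "newtons": 60
}}

```text
time: 3.77
tcp_pos: [396.2, -268.3, 44.6]
ee_rot: [180.0, -0.0, -0.0]
ft_force: [-0.6, -1.8, 7.2]
opening: 13.6
```

>>> {"api": "move_arm", "payload": {
  "plan": [
    [0, 0, 0, 0, 0, 0],
    [0, 0, 0, 0, 0, 0],
    [0, 0, 0, 0, 0, 0],
    [0, 0, -3, 0, 0, 0],
    [0, 0, -3, 0, 0, 0]
  ]
}}

```text
time: 4.18
tcp_pos: [395.4, -267.6, 50.2]
ee_rot: [-180.0, 0.0, -0.0]
ft_force: [0.5, -0.1, -3.3]
opening: 13.4
```

```bash
python3 -c "
from h import *
find('w3')
p,d=vision.camera('scene'); cv2.imwrite('pics/s3.png',cv2.resize(p[120:320,60:340,::-1],None,fx=2.5,fy=2.5))"
```

```text
tcp [ 395.4 -267.6   50.2] [-1.7997e+02  4.0000e-02 -1.0000e-02] 4.1833
[279. 269.] 1551 [128. 126. 123.] top [ 397.2 -267.9   89.7] [20.  26.6  6.7] bbox mid [ 396.8 -267.8   91.6]
```

View pics/w3.png

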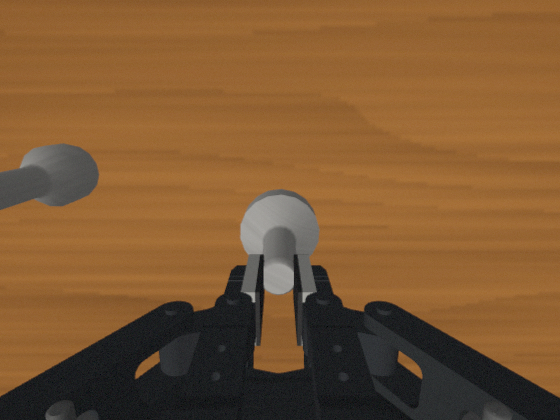

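View pics/s3.png

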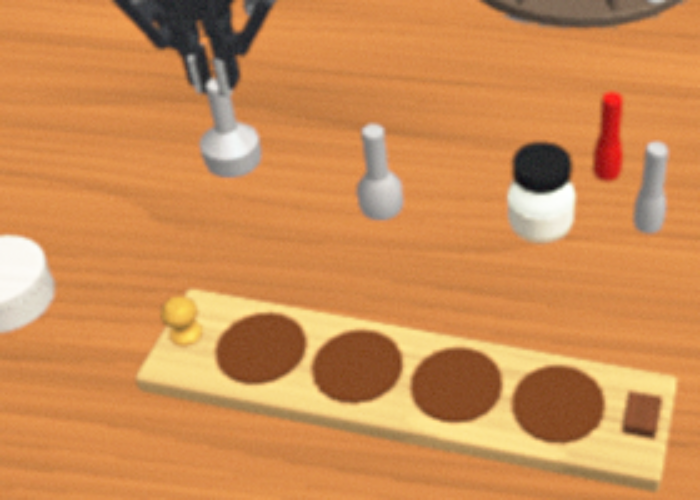

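>>> {"api": "move_arm", "payload": {
  "plan": [
    [0, 0, -15, 0, 0, 0],
    [0, 0, -30, 0, 0, 0],
    [0, 0, -30, 0, 0, 0],
    [10, -10, -20, 0, 0, 0],
    [18, -19, 0, 0, 0, 0]
  ]
}}

```text
time: 4.7
tcp_pos: [424.8, -240.8, 148.9]
ee_rot: [179.8, -0.2, -0.1]
ft_force: [1.9, -0.8, -2.8]
opening: 13.5
```

>>> {"api": "move_arm", "payload": {
  "plan": [
    [22, -23, 0, 0, 0, 0],
    [22, -23, 0, 0, 0, 0],
    [22, -23, 0, 0, 0, 0],
    [22, -23, 0, 0, 0, 0],
    [22, -23, 0, 0, 0, 0]
  ]
}}

```text
time: 5.12
tcp_pos: [534.4, -122.4, 145.1]
ee_rot: [-180.0, 0.0, -0.0]
ft_force: [0.0, -0.0, -3.1]
opening: 13.5
```

>>> {"api": "move_arm", "payload": {
  "plan": [
    [22, -23, 0, 0, 0, 0],
    [22, -23, 0, 0, 0, 0],
    [22, -23, 0, 0, 0, 0],
    [16, -17, 0, 0, 0, 0],
    [8, -8, 0, 0, 0, 0]
  ]
}}

```text
time: 5.53
tcp_pos: [625.4, -27.5, 144.9]
ee_rot: [-180.0, -0.0, 0.1]
ft_force: [-0.6, -0.6, -3.8]
opening: 14.1
```

>>> {"api": "move_arm", "payload": {
  "plan": [
    [0, 0, 0, 0, 0, 0],
    [0, 0, 0, 0, 0, 0],
    [0, 0, 0, 0, 0, 0]
  ]
}}

```text
time: 5.78
tcp_pos: [622.7, -30.5, 144.9]
ee_rot: [180.0, 0.1, -0.0]
ft_force: [-0.7, 0.2, -3.2]
opening: 13.2
```

```bash
python3 -c "
from h import *
c,p,d,W=find('w4')
for q in vision.cut_out('wrist','pad_1'):
    print(q['score'],q['xy'],ray_z(c,q['xy'],21).round(1),np.nanmedian(W[q['region']],0).round(1))
for n in ('top','scene'):
    c=cam(n);p,d=vision.camera(n);W=cloud(c,d);m=(W[...,2]>100)&(W[...,2]<132)&(W[...,0]>520)
    w=W[m];print(n,len(w),np.median(w,0))
    cv2.imwrite('pics/%s4.png'%n,p[:,:,::-1])"
```

```text
tcp [622.7 -30.5 144.9] [ 1.7999e+02  7.0000e-02 -2.0000e-02] 5.7833
0.87 [352.7, 199.7] [618.4 -99.2  21. ] [ 617.4 -101.6   21.1]
0.78 [271.4, 180.4] [636.5 -24.4  21. ] [636.9 -25.8  21. ]
0.6 [430.7, 206.8] [ 611.5 -171.9   21. ] [ 610.4 -174.6   21. ]
0.6 [195.5, 180.8] [636.2  44.4  21. ] [631.5  45.3  21. ]
top 173 [605.56523161 -27.94428915 124.74759845]
scene 554 [638.45354492 -26.93319148 124.0483726 ]
```

View pics/w4.png

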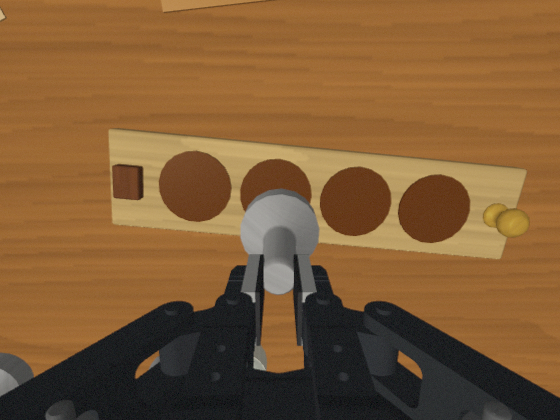

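View pics/scene4.png

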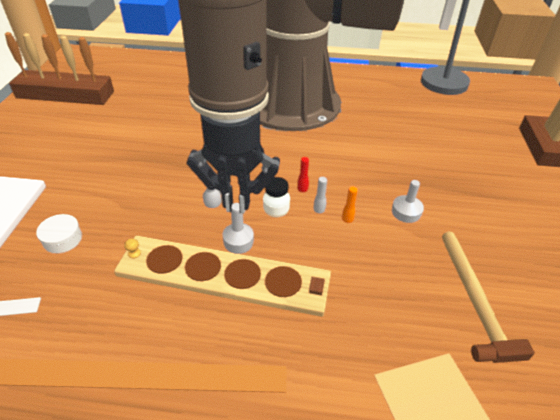

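```bash
cat >> h.py <<'E'
from scipy.optimize import least_squares
def held(hw,tag=None,lat=0):
    """fit axis of held punch relative to tcp with wrist depth"""
    s=bot.sense(); c=cam('wrist'); p,d=vision.camera('wrist'); 
    if tag: cv2.imwrite(f'pics/{tag}.png',p[:,:,::-1])
    W=cloud(c,d).reshape(-1,3); t=s['tcp_pos']; L=W-t
    top=L[(np.hypot(L[:,0],L[:,1])<12)&(L[:,2]>30)&(L[:,2]<45)]
    hp=L[(np.hypot(L[:,0],L[:,1])<hw/2+8)&(L[:,2]>-45)&(L[:,2]<-24)]
    f=lambda q:np.hypot(hp[:,0]-q[0],hp[:,1]-q[1])-hw/2
    r=least_squares(f,[0,0],loss='soft_l1',f_scale=.7).x
    st=L[(np.hypot(L[:,0],L[:,1])<13)&(L[:,2]>-5)&(L[:,2]<37)&(abs(L[:,1])<7.5)]
    g=lambda q:np.hypot(st[:,0]-q[0],st[:,1]-q[1])-9
    r2=least_squares(g,[0,0],loss='soft_l1',f_scale=.7).x
    print('tcp',t.round(1),'hoop',r.round(1),len(hp),'zmin',np.percentile(hp[:,2],2).round(1),'stem',r2.round(1),len(st),'top z',np.percentile(top[:,2],[50,90]).round(1) if len(top) else '', 'F',s['ft_force'].round(1))
    return c,p,d
E
python3 -c "
from h import *
held(50)"
```

```text
tcp [623.3 -30.7 145.3] hoop [-0.9 -0.9] 322 zmin -39.5 stem [-0.7 -0.3] 873 top z [39.2 40.2] F [ 0.3 -0.3 -2.2]
```

>>> {"api": "move_arm", "payload": {
  "plan": [
    [1.9, -3, 15, 0, 0, 0],
    [0, 0, 25, 0, 0, 0],
    [0, 0, 20, 0, 0, 0],
    [0, 0, 10, 0, 0, 0],
    [0, 0, 0, 0, 0, 0]
  ]
}}

```text
time: 6.45
tcp_pos: [624.0, -27.1, 73.1]
ee_rot: [-180.0, 0.2, -0.0]
ft_force: [-0.1, 0.2, -3.5]
opening: 13.7
```

>>> {"api": "move_arm", "payload": {
  "plan": [
    [0, 0, 2, 0, 0, 0],
    [0, 0, 1, 0, 0, 0],
    [0, 0, 0, 0, 0, 0],
    [0, 0, 0, 0, 0, 0]
  ]
}}

```text
time: 6.78
tcp_pos: [626.3, -27.0, 73.2]
ee_rot: [180.0, -0.1, -0.0]
ft_force: [0.1, 0.0, -2.6]
opening: 13.3
```

```bash
python3 -c "
from h import *
c,p,d=held(50,'w5')
for q in vision.cut_out('wrist','pad_1'):
    print(q['score'],q['xy'],ray_z(c,q['xy'],21).round(1))"
```

```text
tcp [626.3 -27.   73.2] hoop [-0.8 -0.9] 322 zmin -39.4 stem [-0.8 -0.3] 863 top z [39.1 40.1] F [ 0.1  0.  -2.6]
0.91 [381.0, 228.4] [ 618.5 -100.9   21. ]
0.73 [280.3, 189.2] [647.3 -28.5  21. ]
0.71 [175.0, 207.2] [634.5  45.8  21. ]
0.69 [479.6, 239.2] [ 610.2 -173.1   21. ]
```

View pics/w5.png

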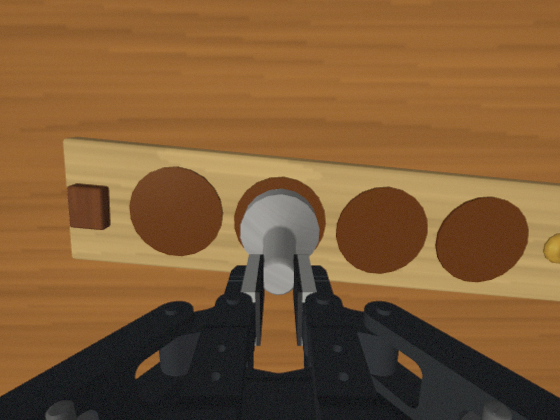

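```bash
cat >> h.py <<'E'
def pads(c,p,d):
    W=cloud(c,d); hsv=cv2.cvtColor(p,cv2.COLOR_RGB2HSV)
    out=[]
    for q in vision.cut_out('wrist','pad_1'):
        if q['score']<.4: continue
        r=q['region']; 
        m=cv2.morphologyEx(r.astype(np.uint8),cv2.MORPH_CLOSE,np.ones((5,5)))
        cn=max(cv2.findContours(m,cv2.RETR_EXTERNAL,cv2.CHAIN_APPROX_NONE)[0],key=len)[:,0]
        P=np.array([ray_z(c,u,21)[:2] for u in cn])
        g=least_squares(lambda v:np.hypot(P[:,0]-v[0],P[:,1]-v[1])-33,P.mean(0),loss='soft_l1',f_scale=.7)
        res=np.abs(g.fun); print('pad',round(q['score'],2),g.x.round(1),'med res',np.median(res).round(2)); out.append(g.x)
    return out
E
python3 -c "
from h import *
for i in range(2):
    c,p,d=held(50)
    c=cam('wrist'); pads(c,p,d)"
```

```text
tcp [626.1 -26.9  72.9] hoop [-0.9 -0.9] 314 zmin -39.5 stem [-0.8 -0.3] 867 top z [39.2 40.2] F [-0.2 -0.3 -2.6]
pad 0.88 [630.4  45.2] med res 0.3
pad 0.83 [ 609.2 -174.4] med res 0.29
pad 0.55 [622.  -27.8] med res 1.16
tcp [625.9 -26.9  72.6] hoop [-0.9 -0.9] 319 zmin -39.5 stem [-0.8 -0.3] 864 top z [39.1 40.2] F [ 0.7 -0.9 -3.1]
pad 0.94 [ 609.3 -174.5] med res 0.32
pad 0.73 [630.6  45.5] med res 0.46
pad 0.68 [ 616.3 -101.3] med res 0.49
pad 0.62 [621.7 -27.7] med res 1.4
```

>>> {"api": "move_arm", "payload": {
  "plan": [
    [-1.7, 0.5, 2, 0, 0, 0],
    [0, 0, 2, 0, 0, 0],
    [0, 0, 1, 0, 0, 0],
    [0, 0, 0, 0, 0, 0],
    [0, 0, 0, 0, 0, 0]
  ]
}}

```text
time: 7.5
tcp_pos: [623.9, -27.4, 67.0]
ee_rot: [-180.0, 0.0, -0.0]
ft_force: [0.8, 0.1, -3.6]
opening: 13.8
```

```bash
python3 -c "
from h import *
held(50)"
```

```text
tcp [623.9 -27.4  67. ] hoop [-0.7 -1. ] 460 zmin -45.0 stem [-0.8 -0.3] 871 top z [39.1 40.1] F [ 0.8  0.1 -3.6]
```

>>> {"api": "move_arm", "payload": {
  "plan": [
    [0, 0, 0.5, 0, 0, 0],
    [0, 0, 0.5, 0, 0, 0],
    [0, 0, 0.4, 0, 0, 0],
    [0, 0, 0, 0, 0, 0],
    [0, 0, 0, 0, 0, 0]
  ]
}}

```text
time: 7.97
tcp_pos: [624.0, -27.4, 65.8]
ee_rot: [180.0, -0.0, -0.0]
ft_force: [-0.1, -0.4, -2.3]
opening: 13.5
```

>>> {"api": "move_arm", "payload": {
  "plan": [
    [0, 0, 0.5, 0, 0, 0],
    [0, 0, 0.4, 0, 0, 0],
    [0, 0, 0.3, 0, 0, 0],
    [0, 0, 0, 0, 0, 0],
    [0, 0, 0, 0, 0, 0]
  ]
}}

```text
time: 8.38
tcp_pos: [624.6, -27.7, 65.6]
ee_rot: [180.0, -0.1, -0.0]
ft_force: [-1.9, -2.1, 11.9]
opening: 13.3
```

>>> {"api": "move_arm", "payload": {
  "plan": [
    [0, 0, -0.4, 0, 0, 0],
    [0, 0, 0, 0, 0, 0]
  ]
}}

```text
time: 8.55
tcp_pos: [624.4, -27.6, 65.6]
ee_rot: [180.0, -0.1, -0.0]
ft_force: [-1.0, -1.8, 8.9]
opening: 13.8
```

>>> {"api": "move_arm", "payload": {
  "plan": [
    [0, 0, 0, 0, 0, 0],
    [0, 0, 0, 0, 0, 0],
    [0, 0, 0, 0, 0, 0],
    [0, 0, 0, 0, 0, 0]
  ],
  "claw": 45
}}

```text
time: 8.88
tcp_pos: [623.9, -27.4, 64.9]
ee_rot: [-180.0, 0.0, -0.0]
ft_force: [0.3, 0.4, -0.3]
opening: 44.8
```

>>> {"api": "move_arm", "payload": {
  "plan": [
    [0, 0, -10, 0, 0, 0],
    [0, 0, -30, 0, 0, 0],
    [0, 0, -35, 0, 0, 0],
    [0, 0, -20, 0, 0, 0],
    [0, 0, 0, 0, 0, 0]
  ]
}}

```text
time: 9.3
tcp_pos: [626.7, -27.6, 165.5]
ee_rot: [180.0, -0.4, -0.0]
ft_force: [0.8, -0.1, 0.7]
opening: 44.7
```

```bash
cat >> h.py <<'E'
def check():
    for n in ('top','scene'):
        c=cam(n);p,d=vision.camera(n);W=cloud(c,d);Z=W[...,2]
        m=((Z>97)&(Z<112)&(W[...,0]>580)&(W[...,0]<660)&(abs(W[...,1]+60)<180)).astype(np.uint8)
        k,l,st,ce=cv2.connectedComponentsWithStats(m)
        for i in range(1,k):
            if st[i,4]>15: print(n,np.nanmedian(W[l==i],0).round(1),st[i,4])
def view(tag):
    s=bot.sense(); c=cam('wrist'); p,d=vision.camera('wrist'); cv2.imwrite(f'pics/{tag}.png',p[:,:,::-1]); W=cloud(c,d).reshape(-1,3)
    print('tcp',s['tcp_pos'].round(1)); pads(c,p,d)
    P=[np.array([609.2,-174.5])+k/3*np.array([21.3,219.9]) for k in range(4)]
    for k,hw in enumerate((26,38,50,62)):
        L=W-[*P[k],0]; h=L[(np.hypot(L[:,0],L[:,1])<hw/2+8)&(L[:,2]>24)&(L[:,2]<41)]
        t=L[(np.hypot(L[:,0],L[:,1])<16)&(L[:,2]>101)&(L[:,2]<109)]
        if len(h)>30:
            r=least_squares(lambda q:np.hypot(h[:,0]-q[0],h[:,1]-q[1])-hw/2,[0,0],loss='soft_l1',f_scale=.7).x
            print('punch on pad',k+1,'hoop off',r.round(1),len(h),'top off',((t.max(0)+t.min(0))/2).round(1) if len(t) else '',len(t))
E
python3 -c "
from h import *
view('w6');check()"
```

```text
tcp [626.7 -27.6 165.5]
pad 0.94 [ 609.2 -174.7] med res 0.36
pad 0.8 [ 616.6 -101.6] med res 0.44
pad 0.63 [630.5  45.2] med res 0.69
pad 0.56 [622.3 -28.2] med res 1.74
punch on pad 3 hoop off [-0.1 -0.7] 103 top off [ 1.000e-01 -7.000e-01  1.039e+02] 434
top [617.2 -27.7 102. ] 18
scene [626.5 -28.  104.9] 97
```

View pics/w6.png

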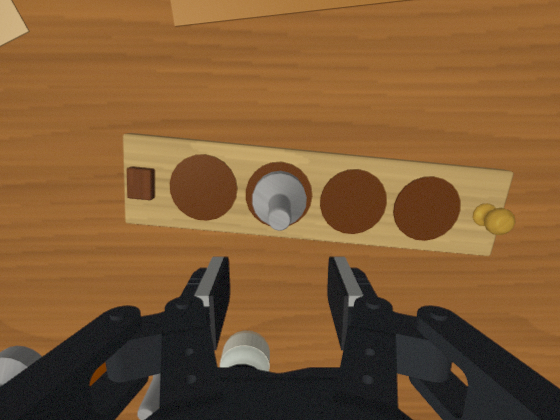

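>>> {"api": "move_arm", "payload": {
  "plan": [
    [-20, 10, 0, 0, 0, 0],
    [-32, 17, 0, 0, 0, 0],
    [-32, 17, 0, 0, 0, 0],
    [-32, 17, 0, 0, 0, 0],
    [-32, 17, 0, 0, 0, 0]
  ]
}}

```text
time: 9.92
tcp_pos: [473.5, -105.5, 158.8]
ee_rot: [-180.0, 0.1, 0.0]
ft_force: [0.6, -1.5, 0.2]
opening: 44.9
```

>>> {"api": "move_arm", "payload": {
  "plan": [
    [-28, 14, 0, 0, 0, 0],
    [-18, 9, 15, 0, 0, 0],
    [0, 0, 20, 0, 0, 0],
    [0, 0, 0, 0, 0, 0],
    [0, 0, 0, 0, 0, 0]
  ]
}}

```text
time: 10.33
tcp_pos: [429.1, -128.1, 124.2]
ee_rot: [-179.9, 0.2, -0.0]
ft_force: [0.6, -1.2, 1.3]
opening: 45.1
```

```bash
python3 -c "
from h import *
find('w7')"
```

```text
tcp [ 429.1 -128.1  124.2] [-1.7994e+02  1.6000e-01 -4.0000e-02] 10.3333
[278. 220.] 565 [144. 142. 138.] top [ 430.4 -127.9   83.9] [17.1 16.4  4.5] bbox mid [ 430.  -127.9   83.9]
[ 27. 308.] 613 [144.  17.  11.] top [361.3  59.3  83.7] [17.2 16.9  3.9] bbox mid [360.5  59.6  83.3]
```

>>> {"api": "move_arm", "payload": {
  "plan": [
    [1, 0, 25, 0, 0, 0],
    [0, 0, 30, 0, 0, 0],
    [0, 0, 18, 0, 0, 0],
    [0, 0, 6, 0, 0, 0],
    [0, 0, 0, 0, 0, 0]
  ]
}}

```text
time: 10.8
tcp_pos: [430.9, -127.9, 45.3]
ee_rot: [-180.0, 0.1, 0.0]
ft_force: [0.3, 0.1, -1.1]
opening: 45.1
```

>>> {"api": "move_arm", "payload": {
  "plan": [
    [0, 0, 0, 0, 0, 0],
    [0, 0, 0, 0, 0, 0]
  ]
}}

```text
time: 10.97
tcp_pos: [432.0, -128.6, 47.1]
ee_rot: [180.0, -0.1, 0.0]
ft_force: [0.8, -0.6, -0.1]
opening: 44.8
```

```bash
python3 -c "
from h import *
find('w8')"
```

```text
tcp [ 432.  -128.6   47.1] [ 1.7997e+02 -9.0000e-02  1.0000e-02] 10.9667
[277. 274.] 1264 [139. 137. 133.] top [ 430.5 -128.    84. ] [16.9 16.7  4.6] bbox mid [ 430. -128.   84.]
[224. 273.] 301 [57. 51. 46.] top [ 441.2 -106.    93.2] [22.5  6.8  3.6] bbox mid [ 431.9 -103.    93.2]
[333. 273.] 293 [55. 52. 50.] top [ 440.5 -151.3   93.1] [23.   6.6  3.8] bbox mid [ 431.7 -154.3   93.1]
```

>>> {"api": "move_arm", "payload": {
  "plan": [
    [-1.5, -0.5, 2, 0, 0, 0],
    [0, 0, 0, 0, 0, 0],
    [0, 0, 0, 0, 0, 0]
  ]
}}

```text
time: 11.27
tcp_pos: [429.5, -127.9, 44.4]
ee_rot: [180.0, -0.0, -0.0]
ft_force: [0.2, 0.2, 0.0]
opening: 44.9
```

>>> {"api": "move_arm", "payload": {
  "plan": [
    [0, 0, 0, 0, 0, 0],
    [0, 0, 0, 0, 0, 0],
    [0, 0, 0, 0, 0, 0],
    [0, 0, 0, 0, 0, 0],
    [0, 0, 0, 0, 0, 0]
  ],
  "claw": 10,
  "newtons": 60
}}

```text
time: 11.68
tcp_pos: [429.7, -127.9, 44.3]
ee_rot: [180.0, -0.0, -0.0]
ft_force: [-0.2, 1.9, 8.0]
opening: 13.5
```

>>> {"api": "move_arm", "payload": {
  "plan": [
    [0, 0, 0, 0, 0, 0],
    [0, 0, 0, 0, 0, 0],
    [0, 0, -3, 0, 0, 0],
    [0, 0, -12, 0, 0, 0],
    [0, 0, -25, 0, 0, 0]
  ]
}}

```text
time: 12.1
tcp_pos: [427.7, -127.3, 82.7]
ee_rot: [-179.9, 0.2, -0.0]
ft_force: [-0.4, 0.1, -1.7]
opening: 13.3
```

>>> {"api": "move_arm", "payload": {
  "plan": [
    [5, 0, -25, 0, 0, 0],
    [20, -3, -15, 0, 0, 0],
    [32, -5, 0, 0, 0, 0],
    [35, -5, 0, 0, 0, 0],
    [35, -5, 0, 0, 0, 0]
  ]
}}

```text
time: 12.52
tcp_pos: [557.8, -109.6, 124.7]
ee_rot: [180.0, -0.0, -0.0]
ft_force: [-0.3, -0.6, -2.4]
opening: 13.0
```

>>> {"api": "move_arm", "payload": {
  "plan": [
    [32, -5, 0, 0, 0, 0],
    [20, -3, 0, 0, 0, 0],
    [8, 0, 0, 0, 0, 0],
    [0, 0, 0, 0, 0, 0],
    [0, 0, 0, 0, 0, 0]
  ]
}}

```text
time: 12.93
tcp_pos: [615.3, -101.8, 123.4]
ee_rot: [-180.0, 0.1, 0.0]
ft_force: [0.4, -0.4, -3.2]
opening: 13.6
```

```bash
python3 -c "
from h import *
c,p,d=held(38,'w9')
pads(c,p,d)"
```

```text
tcp [ 615.3 -101.8  123.4] hoop [-1.1 -0.3] 274 zmin -39.9 stem [-0.4 -0.1] 849 top z [39.3 40.3] F [ 0.4 -0.4 -3.2]
pad 0.98 [622.8 -27.6] med res 1.01
pad 0.96 [ 616.3 -101.6] med res 0.63
pad 0.92 [ 609.3 -175.1] med res 0.55
pad 0.83 [630.9  45.1] med res 0.6
```

>>> {"api": "move_arm", "payload": {
  "plan": [
    [1.6, -0.5, 12, 0, 0, 0],
    [0, 0, 20, 0, 0, 0],
    [0, 0, 14, 0, 0, 0],
    [0, 0, 6, 0, 0, 0],
    [0, 0, 3, 0, 0, 0]
  ]
}}

```text
time: 13.45
tcp_pos: [616.8, -101.4, 67.6]
ee_rot: [-180.0, 0.1, -0.0]
ft_force: [-0.7, 0.6, -1.7]
opening: 13.2
```

>>> {"api": "move_arm", "payload": {
  "plan": [
    [0, 0, 0, 0, 0, 0],
    [0, 0, 0, 0, 0, 0],
    [0, 0, 0, 0, 0, 0]
  ]
}}

```text
time: 13.7
tcp_pos: [618.6, -101.6, 69.8]
ee_rot: [180.0, -0.1, -0.0]
ft_force: [0.0, -0.5, -1.9]
opening: 13.3
```

```bash
python3 -c "
from h import *
c,p,d=held(38,'w10')
pads(c,p,d)"
```

```text
tcp [ 618.6 -101.6   69.8] hoop [-0.4 -0.2] 289 zmin -39.4 stem [-0.3 -0.1] 862 top z [39.3 40.4] F [ 0.  -0.5 -1.9]
pad 0.96 [630.8  44.9] med res 0.31
pad 0.92 [ 616.  -101.5] med res 0.78
pad 0.84 [622.1 -26.6] med res 1.88
pad 0.81 [ 609.3 -175. ] med res 0.39
```

>>> {"api": "move_arm", "payload": {
  "plan": [
    [-1.9, 0, 1.2, 0, 0, 0],
    [0, 0, 1, 0, 0, 0],
    [0, 0, 0.8, 0, 0, 0],
    [0, 0, 0, 0, 0, 0],
    [0, 0, 0, 0, 0, 0]
  ]
}}

```text
time: 14.22
tcp_pos: [616.2, -101.4, 66.0]
ee_rot: [-180.0, 0.0, -0.0]
ft_force: [-0.6, 0.1, -2.9]
opening: 13.6
```

>>> {"api": "move_arm", "payload": {
  "plan": [
    [0, 0, 0.5, 0, 0, 0],
    [0, 0, 0.4, 0, 0, 0],
    [0, 0, 0.3, 0, 0, 0],
    [0, 0, 0, 0, 0, 0],
    [0, 0, 0, 0, 0, 0]
  ]
}}

```text
time: 14.63
tcp_pos: [616.6, -101.5, 65.4]
ee_rot: [180.0, -0.1, -0.0]
ft_force: [-0.7, 0.5, 6.8]
opening: 13.7
```

Contact. Release and retreat.

>>> {"api": "move_arm", "payload": {
  "plan": [
    [0, 0, 0, 0, 0, 0],
    [0, 0, 0, 0, 0, 0],
    [0, 0, 0, 0, 0, 0],
    [0, 0, 0, 0, 0, 0]
  ],
  "claw": 40
}}

```text
time: 14.97
tcp_pos: [616.2, -101.4, 64.7]
ee_rot: [-180.0, 0.0, -0.0]
ft_force: [-0.1, 0.6, -0.6]
opening: 39.9
```

>>> {"api": "move_arm", "payload": {
  "plan": [
    [0, 0, -10, 0, 0, 0],
    [0, 0, -30, 0, 0, 0],
    [0, 0, -35, 0, 0, 0],
    [0, 0, -20, 0, 0, 0],
    [0, 0, 0, 0, 0, 0]
  ]
}}

```text
time: 15.38
tcp_pos: [618.9, -102.0, 165.3]
ee_rot: [179.9, -0.4, -0.0]
ft_force: [0.7, -1.2, 1.1]
opening: 39.7
```

```bash
python3 -c "
from h import *
view('w11');check()"
```

```text
tcp [ 618.9 -102.   165.3]
pad 0.95 [630.8  44.9] med res 0.65
pad 0.91 [622.6 -27.3] med res 1.4
pad 0.83 [ 609.2 -175.4] med res 0.44
punch on pad 2 hoop off [-0.3 -0.7] 97 top off [  0.3  -0.3 104. ] 432
punch on pad 3 hoop off [ 0.1 -0.5] 175 top off [  0.3  -1.1 103.8] 453
top [ 614.6 -100.2  104. ] 59
scene [ 618.6 -100.5  104.7] 95
scene [626.4 -28.1 104.8] 100
```

>>> {"api": "move_arm", "payload": {
  "plan": [
    [-15, -15, 0, 0, 0, 0],
    [-25, -26, 0, 0, 0, 0],
    [-25, -26, 0, 0, 0, 0],
    [-25, -26, 0, 0, 0, 0],
    [-25, -26, 0, 0, 0, 0]
  ]
}}

```text
time: 16.0
tcp_pos: [498.9, 18.4, 158.6]
ee_rot: [-180.0, 0.1, -0.0]
ft_force: [0.8, 1.0, 0.2]
opening: 40.3
```

>>> {"api": "move_arm", "payload": {
  "plan": [
    [-25, -26, 0, 0, 0, 0],
    [-25, -26, 0, 0, 0, 0],
    [-20, -20, 10, 0, 0, 0],
    [-10, -10, 15, 0, 0, 0],
    [0, 0, 0, 0, 0, 0]
  ]
}}

```text
time: 16.42
tcp_pos: [416.8, 100.7, 132.4]
ee_rot: [180.0, 0.3, 0.1]
ft_force: [-0.3, -0.5, -0.4]
opening: 40.3
```

>>> {"api": "move_arm", "payload": {
  "plan": [
    [0, 0, 0, 0, 0, 0],
    [0, 0, 0, 0, 0, 0]
  ]
}}

```text
time: 16.58
tcp_pos: [421.9, 99.3, 134.8]
ee_rot: [180.0, 0.0, -0.0]
ft_force: [0.0, 0.3, 0.2]
opening: 40.3
```

```bash
python3 -c "
from h import *
find('w12')"
```

```text
tcp [421.9  99.3 134.8] [ 1.7999e+02  2.0000e-02 -0.0000e+00] 16.5833
[192. 189.] 553 [192. 106.   1.] top [442.2 159.8  83.9] [16.6 16.8  3.9] bbox mid [441.9 159.8  83.8]
[277. 218.] 503 [147. 144. 141.] top [421.4 100.2  83.8] [16.8 16.4  3.9] bbox mid [420.8 100.5  83.6]
[ 30. 237.] 652 [127. 126. 122.] top [406.8 281.3  83.7] [17.4 17.2  4. ] bbox mid [406.4 281.8  83.4]
[320. 292.] 80 [162.  21.  15.] top [360.5  67.5  83.4] [12.9  3.9  3.8] bbox mid [359.6  67.   83.4]
```

View pics/w12.png

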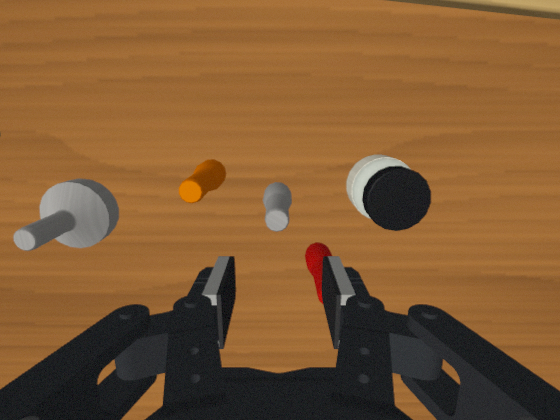

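>>> {"api": "move_arm", "payload": {
  "plan": [
    [-0.8, -1, 25, 0, 0, 0],
    [0, 0, 30, 0, 0, 0],
    [0, 0, 22, 0, 0, 0],
    [0, 0, 9, 0, 0, 0],
    [0, 0, 4, 0, 0, 0]
  ]
}}

```text
time: 17.05
tcp_pos: [420.4, 99.9, 43.8]
ee_rot: [180.0, 0.1, -0.1]
ft_force: [-0.2, 0.6, 1.3]
opening: 40.1
```

>>> {"api": "move_arm", "payload": {
  "plan": [
    [0, 0, 0, 0, 0, 0],
    [0, 0, 0, 0, 0, 0]
  ]
}}

```text
time: 17.22
tcp_pos: [421.3, 100.5, 45.5]
ee_rot: [-180.0, -0.1, -0.0]
ft_force: [-0.2, -0.1, 0.6]
opening: 40.0
```

```bash
python3 -c "
from h import *
find('w13')"
```

```text
tcp [421.3 100.5  45.5] [-1.7999e+02 -5.0000e-02 -4.0000e-02] 17.2167
[146. 230.] 1459 [185. 101.   1.] top [442.4 159.6  83.9] [17.  17.2  4.5] bbox mid [442.  160.1  83.9]
[279. 272.] 1278 [143. 141. 137.] top [421.5 100.2  83.9] [17.2 17.   4.4] bbox mid [420.6 100.4  83.7]
[229. 272.] 344 [60. 54. 49.] top [431.2 120.6  92.9] [22.6  6.8  4.3] bbox mid [421.2 123.5  92.9]
[328. 272.] 346 [60. 57. 55.] top [431.2  80.3  93. ] [22.   7.1  4.1] bbox mid [421.6  77.1  92.9]
[206. 271.] 81 [40. 38. 36.] top [427.8 131.3  93.5] [1.  5.3 3.5] bbox mid [427.8 131.5  93.2]
[351. 271.] 79 [43. 38. 35.] top [427.7  69.7  93.3] [0.9 5.1 3.4] bbox mid [427.7  69.4  93.3]
```

Centred. Close and lift.

>>> {"api": "move_arm", "payload": {
  "plan": [
    [-0.3, 0, 0, 0, 0, 0],
    [0, 0, 0, 0, 0, 0],
    [0, 0, 0, 0, 0, 0],
    [0, 0, 0, 0, 0, 0],
    [0, 0, 0, 0, 0, 0]
  ],
  "claw": 10,
  "newtons": 60
}}

```text
time: 17.68
tcp_pos: [421.0, 100.8, 45.8]
ee_rot: [-180.0, -0.1, 0.0]
ft_force: [-0.9, -0.8, 13.1]
opening: 12.8
```

>>> {"api": "move_arm", "payload": {
  "plan": [
    [0, 0, 0, 0, 0, 0],
    [0, 0, 0, 0, 0, 0],
    [0, 0, -4, 0, 0, 0],
    [0, 0, -15, 0, 0, 0],
    [0, 0, -30, 0, 0, 0]
  ]
}}

```text
time: 18.1
tcp_pos: [418.2, 100.3, 92.8]
ee_rot: [180.0, 0.2, -0.0]
ft_force: [0.3, -0.1, -2.1]
opening: 12.8
```

>>> {"api": "move_arm", "payload": {
  "plan": [
    [0, 0, -30, 0, 0, 0],
    [0, 0, -30, 0, 0, 0],
    [0, 0, -15, 0, 0, 0],
    [0, 0, 0, 0, 0, 0],
    [0, 0, 0, 0, 0, 0]
  ]
}}

```text
time: 18.52
tcp_pos: [420.5, 100.7, 169.5]
ee_rot: [-180.0, -0.1, -0.0]
ft_force: [-0.5, 0.8, -2.0]
opening: 12.8
```

```bash
python3 -c "
from h import *
held(26,'w14')"
```

```text
tcp [420.5 100.7 169.5] hoop [-0.6 -0.3] 250 zmin -43.2 stem [-0.6 -0.2] 865 top z [38.  39.1] F [-0.5  0.8 -2. ]
```

>>> {"api": "move_arm", "payload": {
  "plan": [
    [10, 14, 0, 0, 0, 0],
    [19, 28, 0, 0, 0, 0],
    [20, 30, 0, 0, 0, 0],
    [20, 30, 0, 0, 0, 0],
    [20, 30, 0, 0, 0, 0]
  ]
}}

```text
time: 18.98
tcp_pos: [508.8, -32.7, 167.1]
ee_rot: [-180.0, 0.1, 0.0]
ft_force: [0.5, 0.4, -0.3]
opening: 13.0
```

>>> {"api": "move_arm", "payload": {
  "plan": [
    [20, 30, 0, 0, 0, 0],
    [20, 30, 0, 0, 0, 0],
    [20, 30, 0, 0, 0, 0],
    [20, 28, 0, 0, 0, 0],
    [12, 16, 0, 0, 0, 0]
  ]
}}

```text
time: 19.4
tcp_pos: [601.8, -168.3, 166.5]
ee_rot: [-180.0, 0.1, -0.1]
ft_force: [-1.1, -0.0, -1.1]
opening: 12.9
```

>>> {"api": "move_arm", "payload": {
  "plan": [
    [6, 8, 10, 0, 0, 0],
    [0, 0, 15, 0, 0, 0],
    [0, 0, 15, 0, 0, 0],
    [0, 0, 0, 0, 0, 0],
    [0, 0, 0, 0, 0, 0]
  ]
}}

```text
time: 19.82
tcp_pos: [605.4, -172.5, 126.7]
ee_rot: [-179.9, 0.2, 0.0]
ft_force: [0.2, 0.7, -0.7]
opening: 12.9
```

```bash
python3 -c "
from h import *
c,p,d=held(26,'w15')
pads(c,p,d)"
```

```text
tcp [ 605.4 -172.5  126.7] hoop [-0.6 -0.2] 249 zmin -41.4 stem [-0.4 -0.2] 879 top z [37.9 39.1] F [ 0.2  0.7 -0.7]
pad 0.87 [630.8  43.4] med res 1.1
pad 0.81 [ 616.2 -101.7] med res 1.19
pad 0.77 [623.3 -28.2] med res 1.09
pad 0.55 [ 610.1 -175.5] med res 0.84
```

View pics/w15.png

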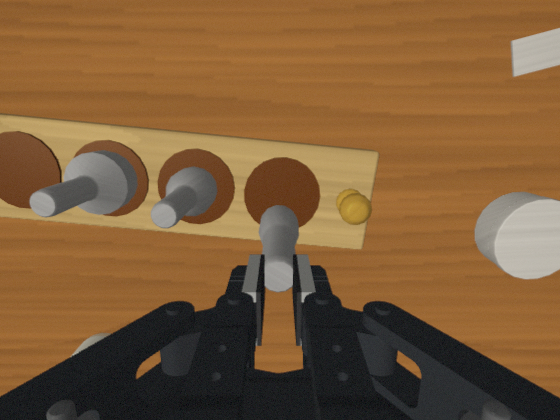

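>>> {"api": "move_arm", "payload": {
  "plan": [
    [4.4, 2.1, 12, 0, 0, 0],
    [0, 0, 20, 0, 0, 0],
    [0, 0, 14, 0, 0, 0],
    [0, 0, 6, 0, 0, 0],
    [0, 0, 3, 0, 0, 0]
  ]
}}

```text
time: 20.33
tcp_pos: [611.1, -175.3, 72.7]
ee_rot: [-180.0, 0.1, -0.0]
ft_force: [0.0, 1.0, -1.1]
opening: 12.7
```

>>> {"api": "move_arm", "payload": {
  "plan": [
    [0, 0, 0, 0, 0, 0],
    [0, 0, 0, 0, 0, 0],
    [0, 0, 0, 0, 0, 0]
  ]
}}

```text
time: 20.58
tcp_pos: [612.1, -175.7, 74.7]
ee_rot: [180.0, -0.1, -0.0]
ft_force: [0.2, 0.3, -2.2]
opening: 13.1
```

```bash
python3 -c "
from h import *
c,p,d=held(26,'w16')
pads(c,p,d)"
```

```text
tcp [ 612.1 -175.7   74.7] hoop [-0.6 -0.3] 250 zmin -42.3 stem [-0.5 -0.2] 878 top z [37.9 39.1] F [ 0.2  0.3 -2.2]
pad 0.95 [ 616.4 -101.9] med res 0.66
pad 0.78 [637.7  46.9] med res 2.73
pad 0.65 [ 609.2 -175.3] med res 0.78
pad 0.61 [623.1 -27.9] med res 1.25
```

>>> {"api": "move_arm", "payload": {
  "plan": [
    [-2.2, -0.9, 2, 0, 0, 0],
    [0, 0, 2.5, 0, 0, 0],
    [0, 0, 1.5, 0, 0, 0],
    [0, 0, 0.5, 0, 0, 0],
    [0, 0, 0, 0, 0, 0]
  ]
}}

```text
time: 21.1
tcp_pos: [609.2, -174.6, 67.1]
ee_rot: [-180.0, 0.0, -0.0]
ft_force: [1.4, -0.2, -1.7]
opening: 13.1
```

>>> {"api": "move_arm", "payload": {
  "plan": [
    [0, 0, 0.4, 0, 0, 0],
    [0, 0, 0.3, 0, 0, 0],
    [0, 0, 0.2, 0, 0, 0],
    [0, 0, 0, 0, 0, 0]
  ]
}}

```text
time: 21.43
tcp_pos: [609.7, -174.8, 66.9]
ee_rot: [180.0, -0.1, -0.0]
ft_force: [-1.3, 0.2, 6.1]
opening: 12.8
```

```bash
python3 -c "
from h import *
c,p,d=held(26,'w17')"
```

```text
tcp [ 609.7 -174.8   66.9] hoop [-0.8 -0.1] 355 zmin -45.0 stem [-0.6 -0.1] 846 top z [38.  39.2] F [-1.3  0.2  6.1]
```

Contact at (609.1, -174.9), so release.

>>> {"api": "move_arm", "payload": {
  "plan": [
    [0, 0, 0, 0, 0, 0],
    [0, 0, 0, 0, 0, 0],
    [0, 0, 0, 0, 0, 0],
    [0, 0, 0, 0, 0, 0]
  ],
  "claw": 40
}}

```text
time: 21.82
tcp_pos: [609.2, -174.6, 66.3]
ee_rot: [-180.0, 0.0, -0.0]
ft_force: [0.1, -1.1, 0.0]
opening: 39.5
```

>>> {"api": "move_arm", "payload": {
  "plan": [
    [0, 0, -10, 0, 0, 0],
    [0, 0, -30, 0, 0, 0],
    [0, 0, -35, 0, 0, 0],
    [0, 0, -25, 0, 0, 0],
    [0, 0, 0, 0, 0, 0]
  ]
}}

```text
time: 22.23
tcp_pos: [612.2, -175.6, 172.6]
ee_rot: [179.9, -0.4, -0.0]
ft_force: [1.4, -0.2, 0.6]
opening: 40.1
```

```bash
python3 -c "
from h import *
view('w18');check()"
```

```text
tcp [ 612.2 -175.6  172.6]
pad 0.96 [ 616.2 -101.8] med res 0.88
pad 0.91 [623.6 -28.1] med res 1.19
pad 0.81 [631.1  44.7] med res 0.41
pad 0.71 [ 609.3 -175.3] med res 0.79
punch on pad 1 hoop off [-0.2 -0.7] 71 top off [  0.4  -0.3 103.9] 393
punch on pad 2 hoop off [-0.2 -0.5] 136 top off [  0.7  -0.9 104. ] 419
punch on pad 3 hoop off [ 0.1 -0.4] 333 top off [  0.5  -1.2 104. ] 453
top [623.5 -28.7 103.6] 75
top [ 616.3 -100.5  103.9] 75
scene [ 612.1 -173.8  104.3] 93
scene [ 618.7 -100.5  104.7] 94
scene [626.1 -28.  105.2] 97
```

>>> {"api": "move_arm", "payload": {
  "plan": [
    [-8, -18, 0, 0, 0, 0],
    [-15, -34, 0, 0, 0, 0],
    [-15, -34, 0, 0, 0, 0],
    [-15, -34, 0, 0, 0, 0],
    [-15, -34, 0, 0, 0, 0]
  ]
}}

```text
time: 22.85
tcp_pos: [539.4, -19.4, 165.1]
ee_rot: [-180.0, 0.1, -0.0]
ft_force: [1.2, 1.1, 0.2]
opening: 39.9
```

>>> {"api": "move_arm", "payload": {
  "plan": [
    [-15, -34, 0, 0, 0, 0],
    [-15, -34, 0, 0, 0, 0],
    [-15, -34, 0, 0, 0, 0],
    [-15, -34, 0, 0, 0, 0],
    [-15, -34, 0, 0, 0, 0]
  ]
}}

```text
time: 23.27
tcp_pos: [464.5, 150.6, 165.4]
ee_rot: [180.0, 0.1, -0.0]
ft_force: [1.4, 0.6, 0.5]
opening: 40.4
```

>>> {"api": "move_arm", "payload": {
  "plan": [
    [-15, -34, 0, 0, 0, 0],
    [-15, -34, 0, 0, 0, 0],
    [-15, -32, 0, 0, 0, 0],
    [-10, -22, 10, 0, 0, 0],
    [-4, -10, 15, 0, 0, 0]
  ]
}}

```text
time: 23.68
tcp_pos: [405.9, 284.0, 141.2]
ee_rot: [-180.0, -0.0, 0.1]
ft_force: [-0.1, -0.6, 0.9]
opening: 40.3
```

>>> {"api": "move_arm", "payload": {
  "plan": [
    [0, 0, 0, 0, 0, 0],
    [0, 0, 0, 0, 0, 0],
    [0, 0, 0, 0, 0, 0]
  ]
}}

```text
time: 23.93
tcp_pos: [407.3, 280.8, 141.2]
ee_rot: [180.0, 0.1, -0.0]
ft_force: [0.7, 0.3, -0.3]
opening: 40.1
```

```bash
python3 -c "
from h import *
find('w19')"
```

```text
tcp [407.3 280.8 141.2] [ 1.7995e+02  6.0000e-02 -1.0000e-02] 23.9333
[447. 167.] 613 [192. 103.   1.] top [442. 161.  84.] [16.8 18.   3.9] bbox mid [441.8 160.3  83.8]
[276. 215.] 491 [143. 141. 138.] top [406.6 282.3  83.9] [17.3 16.8  4.5] bbox mid [406.2 282.7  84. ]
[553. 271.] 280 [151.  15.  11.] top [360.   67.5  83.1] [14.9  6.7  4.7] bbox mid [359.8  66.6  83.3]
```

>>> {"api": "move_arm", "payload": {
  "plan": [
    [-0.8, -1.4, 25, 0, 0, 0],
    [0, 0, 30, 0, 0, 0],
    [0, 0, 25, 0, 0, 0],
    [0, 0, 11, 0, 0, 0],
    [0, 0, 5, 0, 0, 0]
  ]
}}

```text
time: 24.4
tcp_pos: [406.3, 281.5, 44.1]
ee_rot: [179.9, 0.1, -0.1]
ft_force: [0.1, -0.5, 0.6]
opening: 39.8
```

>>> {"api": "move_arm", "payload": {
  "plan": [
    [0, 0, 0, 0, 0, 0],
    [0, 0, 0, 0, 0, 0]
  ]
}}

```text
time: 24.57
tcp_pos: [407.3, 282.6, 46.1]
ee_rot: [-180.0, -0.0, -0.1]
ft_force: [-0.1, 0.3, -0.2]
opening: 40.1
```

```bash
python3 -c "
from h import *
find('w20')"
```

```text
tcp [407.3 282.6  46.1] [-1.7998e+02 -3.0000e-02 -6.0000e-02] 24.5667
[545. 199.] 1111 [178.  93.   0.] top [441.  165.9  83.7] [16.6  9.5  4.4] bbox mid [441.5 165.2  83.6]
[278. 273.] 1299 [138. 136. 133.] top [406.8 282.7  83.9] [17.8 16.6  4.5] bbox mid [406.1 282.7  83.8]
[229. 272.] 334 [58. 52. 47.] top [417.4 302.7  93.2] [22.4  6.8  3.9] bbox mid [407.3 305.7  93. ]
[328. 272.] 331 [56. 53. 52.] top [417.5 262.1  92.9] [22.5  6.9  4. ] bbox mid [407.3 259.3  93. ]
[206. 270.] 69 [38. 35. 33.] top [413.9 313.2  93.4] [1.  5.5 3.3] bbox mid [413.9 313.4  93.2]
[351. 270.] 74 [39. 35. 32.] top [413.8 251.7  93.2] [1.4 5.3 3.6] bbox mid [413.9 251.4  93.1]
```

>>> {"api": "move_arm", "payload": {
  "plan": [
    [-0.6, 0, 1, 0, 0, 0],
    [0, 0, 0, 0, 0, 0],
    [0, 0, 0, 0, 0, 0],
    [0, 0, 0, 0, 0, 0],
    [0, 0, 0, 0, 0, 0]
  ],
  "claw": 10,
  "newtons": 70
}}

```text
time: 25.03
tcp_pos: [406.4, 283.0, 45.4]
ee_rot: [-180.0, -0.1, 0.0]
ft_force: [-0.1, -3.0, 11.3]
opening: 12.4
```

>>> {"api": "move_arm", "payload": {
  "plan": [
    [0, 0, 0, 0, 0, 0],
    [0, 0, 0, 0, 0, 0],
    [0, 0, -4, 0, 0, 0],
    [0, 0, -15, 0, 0, 0],
    [0, 0, -30, 0, 0, 0]
  ]
}}

```text
time: 25.45
tcp_pos: [404.1, 281.7, 92.1]
ee_rot: [179.9, 0.2, -0.0]
ft_force: [-0.4, -0.4, -3.2]
opening: 12.5
```

>>> {"api": "move_arm", "payload": {
  "plan": [
    [0, 0, -30, 0, 0, 0],
    [0, 0, -25, 0, 0, 0],
    [0, 0, -10, 0, 0, 0],
    [0, 0, 0, 0, 0, 0],
    [0, 0, 0, 0, 0, 0]
  ]
}}

```text
time: 25.87
tcp_pos: [405.8, 282.8, 158.2]
ee_rot: [-180.0, -0.0, -0.0]
ft_force: [-0.3, 0.1, -4.0]
opening: 12.4
```

```bash
python3 -c "
from h import *
held(62,'w21')"
```

```text
tcp [405.8 282.8 158.2] hoop [-1.1 -0.1] 386 zmin -40.5 stem [-0.8 -0.1] 854 top z [38.3 39.2] F [-0.3  0.1 -4. ]
```

>>> {"api": "move_arm", "payload": {
  "plan": [
    [10, 11, 0, 0, 0, 0],
    [20, 21, 0, 0, 0, 0],
    [23, 24, 0, 0, 0, 0],
    [23, 24, 0, 0, 0, 0],
    [23, 24, 0, 0, 0, 0]
  ]
}}

```text
time: 26.33
tcp_pos: [504.6, 177.4, 156.4]
ee_rot: [180.0, 0.2, 0.0]
ft_force: [0.8, 0.8, -3.1]
opening: 12.7
```

>>> {"api": "move_arm", "payload": {
  "plan": [
    [23, 24, 0, 0, 0, 0],
    [23, 24, 0, 0, 0, 0],
    [23, 24, 0, 0, 0, 0],
    [22, 24, 0, 0, 0, 0],
    [18, 19, 0, 0, 0, 0]
  ]
}}

```text
time: 26.75
tcp_pos: [614.2, 61.7, 155.9]
ee_rot: [180.0, 0.2, -0.1]
ft_force: [0.4, 1.2, -4.0]
opening: 12.4
```

>>> {"api": "move_arm", "payload": {
  "plan": [
    [11, 12, 8, 0, 0, 0],
    [5, 6, 12, 0, 0, 0],
    [0, 0, 10, 0, 0, 0],
    [0, 0, 0, 0, 0, 0],
    [0, 0, 0, 0, 0, 0]
  ]
}}

```text
time: 27.17
tcp_pos: [627.8, 46.8, 126.6]
ee_rot: [-180.0, 0.2, 0.0]
ft_force: [0.3, 0.6, -3.2]
opening: 12.3
```

```bash
python3 -c "
from h import *
c,p,d=held(62,'w22')
pads(c,p,d)"
```

```text
tcp [627.8  46.8 126.6] hoop [-1.7 -0.1] 399 zmin -40.3 stem [-0.8 -0.1] 838 top z [38.2 39.1] F [ 0.3  0.6 -3.2]
pad 0.95 [628.6  45.6] med res 1.25
pad 0.9 [ 616.1 -101.3] med res 0.65
pad 0.9 [622.7 -28.8] med res 1.24
pad 0.64 [ 609.2 -174.1] med res 4.8
```

View pics/w22.png

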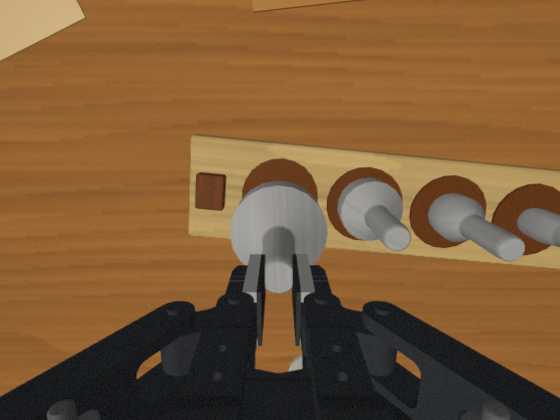

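>>> {"api": "move_arm", "payload": {
  "plan": [
    [3.5, 1.6, 12, 0, 0, 0],
    [0, 0, 20, 0, 0, 0],
    [0, 0, 14, 0, 0, 0],
    [0, 0, 6, 0, 0, 0],
    [0, 0, 3, 0, 0, 0]
  ]
}}

```text
time: 27.68
tcp_pos: [632.8, 44.5, 72.3]
ee_rot: [-180.0, 0.1, 0.0]
ft_force: [-0.4, -0.5, -3.7]
opening: 12.3
```

>>> {"api": "move_arm", "payload": {
  "plan": [
    [0, 0, 0, 0, 0, 0],
    [0, 0, 0, 0, 0, 0],
    [0, 0, 0, 0, 0, 0]
  ]
}}

```text
time: 27.93
tcp_pos: [634.1, 44.2, 74.3]
ee_rot: [-180.0, -0.1, -0.0]
ft_force: [0.9, 0.5, -3.5]
opening: 12.4
```

```bash
python3 -c "
from h import *
c,p,d=held(62,'w23')
pads(c,p,d)"
```

```text
tcp [634.1  44.2  74.3] hoop [-1.1 -0.2] 404 zmin -40.4 stem [-0.8 -0.1] 857 top z [38.2 39.1] F [ 0.9  0.5 -3.5]
pad 0.92 [ 607.4 -129.1] med res 4.53
pad 0.9 [622.5 -28.8] med res 1.49
pad 0.63 [ 616.1 -101.2] med res 0.74
pad 0.59 [681.5  76.4] med res 4.17
```

>>> {"api": "move_arm", "payload": {
  "plan": [
    [-2.3, -0.9, 2, 0, 0, 0],
    [0, 0, 2.5, 0, 0, 0],
    [0, 0, 1.5, 0, 0, 0],
    [0, 0, 0.5, 0, 0, 0],
    [0, 0, 0, 0, 0, 0]
  ]
}}

```text
time: 28.45
tcp_pos: [631.0, 45.1, 66.7]
ee_rot: [-180.0, 0.0, -0.0]
ft_force: [0.3, -0.8, -3.3]
opening: 12.3
```

>>> {"api": "move_arm", "payload": {
  "plan": [
    [0, 0, 0.2, 0, 0, 0],
    [0, 0, 0, 0, 0, 0],
    [0, 0, 0, 0, 0, 0]
  ]
}}

```text
time: 28.7
tcp_pos: [631.2, 45.1, 66.8]
ee_rot: [-180.0, -0.0, -0.0]
ft_force: [-0.8, 0.4, -2.3]
opening: 12.5
```

```bash
python3 -c "
from h import *
c,p,d=held(62,'w24')"
```

```text
tcp [631.2  45.1  66.8] hoop [-1.3 -0.1] 452 zmin -44.9 stem [-0.9 -0.1] 847 top z [38.2 39.1] F [-0.8  0.4 -2.3]
```

>>> {"api": "move_arm", "payload": {
  "plan": [
    [0, 0, 0.4, 0, 0, 0],
    [0, 0, 0.3, 0, 0, 0],
    [0, 0, 0.2, 0, 0, 0],
    [0, 0, 0, 0, 0, 0],
    [0, 0, 0, 0, 0, 0]
  ]
}}

```text
time: 29.17
tcp_pos: [631.3, 45.1, 66.6]
ee_rot: [-180.0, -0.0, -0.0]
ft_force: [-4.5, 0.1, 11.0]
opening: 12.2
```

Contact. Release and retreat.

>>> {"api": "move_arm", "payload": {
  "plan": [
    [0, 0, -0.3, 0, 0, 0],
    [0, 0, 0, 0, 0, 0]
  ]
}}

```text
time: 29.33
tcp_pos: [631.2, 45.1, 66.6]
ee_rot: [-180.0, -0.0, -0.0]
ft_force: [-4.0, 0.3, 8.2]
opening: 12.7
```

>>> {"api": "move_arm", "payload": {
  "plan": [
    [0, 0, 0, 0, 0, 0],
    [0, 0, 0, 0, 0, 0],
    [0, 0, 0, 0, 0, 0],
    [0, 0, 0, 0, 0, 0]
  ],
  "claw": 40
}}

```text
time: 29.67
tcp_pos: [631.2, 45.1, 66.0]
ee_rot: [-180.0, -0.0, -0.0]
ft_force: [-0.7, 0.4, -0.1]
opening: 40.2
```

>>> {"api": "move_arm", "payload": {
  "plan": [
    [0, 0, -10, 0, 0, 0],
    [0, 0, -30, 0, 0, 0],
    [0, 0, -35, 0, 0, 0],
    [0, 0, -25, 0, 0, 0],
    [0, 0, 0, 0, 0, 0]
  ]
}}

```text
time: 30.08
tcp_pos: [634.2, 45.2, 172.3]
ee_rot: [-180.0, -0.5, -0.0]
ft_force: [1.0, -0.2, 0.4]
opening: 40.2
```

>>> {"api": "move_arm", "payload": {
  "plan": [
    [-15, 15, 0, 0, 0, 0],
    [-20, 20, 0, 0, 0, 0],
    [-15, 15, 0, 0, 0, 0],
    [0, 0, 0, 0, 0, 0],
    [0, 0, 0, 0, 0, 0]
  ]
}}

```text
time: 30.5
tcp_pos: [580.7, -5.6, 166.7]
ee_rot: [-180.0, -0.0, -0.1]
ft_force: [1.0, 0.4, 0.7]
opening: 40.0
```

```bash
python3 -c "
from h import *
view('w25');check()
for n in ('top','scene'):
    p,d=vision.camera(n); cv2.imwrite('pics/%s25.png'%n,p[:,:,::-1])
    c=cam(n);W=cloud(c,d)
    for q in vision.cut_out(n,'jar_c'): print(n,'jar',q['score'],q['xy'],np.nanmean(W[q['region']],0).round(1))"
```

```text
tcp [580.7  -5.6 166.7]
pad 0.92 [ 615.6 -102.2] med res 1.8
pad 0.91 [623.3 -28. ] med res 0.66
pad 0.9 [ 609.4 -175.3] med res 1.04
pad 0.46 [641.5 -15.1] med res 2.77
punch on pad 1 hoop off [-0.1 -1. ] 245 top off [ 1.000e-01 -2.000e-01  1.038e+02] 510
punch on pad 2 hoop off [-0.2 -1. ] 171 top off [  0.2  -0.2 103.9] 489
punch on pad 4 hoop off [-0.3 -0.3] 54 top off [ -0.3  -0.8 104. ] 499
top [ 609.9 -180.7  104. ] 16
scene [ 611.4 -173.7  104.2] 89
scene [ 618.9 -100.6  104.6] 94
scene [625.9 -28.  105. ] 97
scene [632.9  44.9 104.9] 101
top jar 0.92 [297.0, 242.0] [434.2   8.7  64.5]
scene jar 0.83 [277.1, 197.9] [448.7  11.4  47.5]
```

View pics/w25.png

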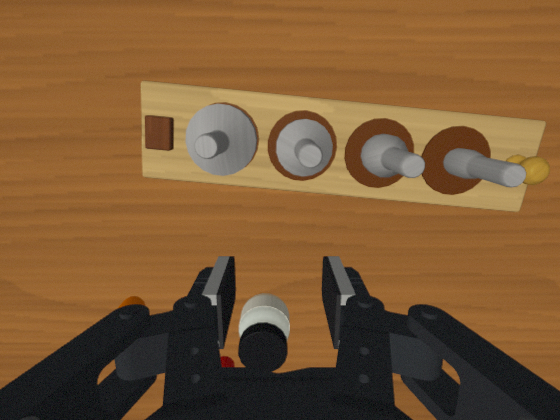

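View pics/scene25.png

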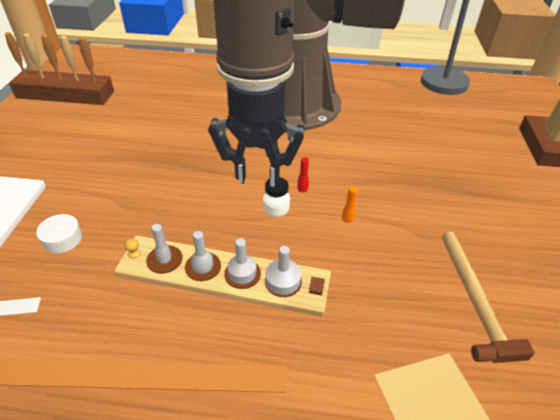

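All four punches stand upright and centred on their pads, and the gripper is clear. The jar reads as unmoved. Handing in.

```bash
python3 -c "
from bench import bot
print(bot.sign_off())"
```

```text
the job is handed in; nothing more can be done
None
```

I put the four punches on the board in order of size: the 26 mm on pad 1 next to the brass knob, then 38, 50 and 62 mm out to pad 4. I lowered each one slowly onto its pad, with about 6 to 12 N at contact, before letting go. The job was handed in at about 31 s of the 91 s.

**Centring:** The last wrist-camera check put the hoops on pads 1, 2 and 4 within about 1 mm of the pad centre, all upright with tops about 104 to 105 mm above the bench. The pad 3 punch did not register in that last fit. An earlier check had it within 1 mm, and the last scene camera still showed it upright in place.

**Camera differences:** The scene camera read the stem tops about 2 mm further from the robot than the wrist camera did, which is within the stated calibration. The top camera's view was mostly blocked by the arm by then, so I disregarded its one odd reading.

**Jar and look-alikes:** The glue jar is standing in the same pixels as at the start, within about 3 pixels. Its depth averages moved by 1 mm in one view and by 6 mm in the scene view, where the gripper partly hid it. The orange and red look-alikes were not touched.

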